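# Load a backup cartridge into a desktop drive dock

### The job

Take the blue backup cartridge from the sloping wooden rest and load it in the black drive dock: lean it to get its foot into the slot, swing it upright beneath the two metal catches, and shift it along the slot until the notch in its foot drops over the brass key and it is fully home, upright. Do not force it against the dock, then let go, and leave the orange cartridge, the mug and the pen cup where they are.

Things in the scene. Friction and masses are not known exactly. Their poses are not given: they have to be found in the camera images.
- blue: Loose backup cartridge, 0.2 to 0.3 kg: flat blue plate with a grey grip tab on its top edge. Own x through the thickness, y along the width, z from foot up to tab; origin at the middle of its foot (bottom edge). Plate 120 wide (y) x 80 tall (z) x 12 thick (x); its shoulders either side of the tab are at z=80. Front and back are alike. It starts leaning in the rest.
- blue_tab (a point): Middle of the blue cartridge's grip tab (z=105 of the cartridge). Tab 44 wide (y), 12 thick (x), from z=80 to z=125, free on both faces. Best pinched across its thickness with the tool in line with the plate, thus tilted 30 degrees at the rest.
- blue_notch (a point): Middle of the notch in the blue cartridge's foot, at the foot edge (the cartridge's origin). The notch is 16 wide (y) and 14 tall (z), right through the thickness.
- orange: The other cartridge, the same in shape but orange, beside the blue one in the rest (either may be on either side; centres 140 apart, 20 gap). Leave it alone.
- rest: Fixed wooden sloping rest, 280 wide (y), origin on the desk below the foot line. The foot centres are at x=0, y=-70 and +70, 22 above the desk, on an 8 thick ledge; the plates lean 30 degrees (tabs towards -x, the robot's side) on a panel that reaches 60 up the plates, below the tabs. Base plate x -70 to 30.
- dock: Fixed black drive dock, origin on the desk under the middle of the slot; slot along y, -x is its front (robot side). Footprint x -50 to 34, y -95 to 95, top 50 above the desk. Slot 15 wide (x -7.5 to 7.5), 160 long. Back wall vertical. Front wall vertical up to 34 above the desk, then a 45 degree chamfer opening to the front, reaching x=-23.5 at the top.
- dock_floor (a point): Middle of the slot's flat floor, 12 above the desk. Across the slot stands a brass key 9 long (y), its top 24 above the desk, anywhere from y=-12 to 12 of the dock: it differs each time and is not reported, but can be glimpsed from above or felt. With the notch over it (3.5 play each way) the foot goes down to the floor; otherwise the foot stands on the key.
- dock_catches (a point): Point midway between the two aluminium catches, level with their undersides, 114 above the desk. Each is 8 thick, on a post at the back (face x=7.5), at |y| 44 to 92 (88 free between), and overhangs the slot forward to x=-22. So the plate must enter foot first leaning over 22 degrees to the front (30 is good) and be swung upright with its foot 26 to 33 above the desk.
- mug: White mug, radius 40, 92 tall; origin under its centre. Stands beyond the dock. Leave alone.
- pen_cup: Dark square pen cup 75 x 75 x 95 with pens, to 136; origin under its centre. Stands beyond the rest. Leave alone.
Mind the look-alikes: they are no part of the job. There is more than one size of the blue; the job needs the smallest. Leave any green look-alike of the dock alone.

How it is judged:
By the outcome, as a careful person would: the job done as asked, in the order asked, and still so for the second after the job is handed in, with the robot touching nothing.
It also fails if it takes over 64 s, if anything falls off the work surface, if the arm or the gripper's body presses on something with over 40 N, if the wrist force passes 120 N, or if a joint passes its speed limit or range.

### The arm

A 7-joint arm with a two-finger parallel gripper is mounted at the origin on the work surface. World frame = base frame: x ahead of the robot, y to its left, z up, the work surface at z = 0. Lengths are in m, angles in rad, forces in N, time in s.
With the tool pointing down it reaches from about 0.35 to 0.775 m from the base axis. Payload 3.1 kg.
Tool frame: the origin (TCP) lies between the finger pads; the fingertips stand 11 mm ahead of it and the grasp point (between the pads) lies 8 mm behind it; z points along the fingers, y is the line along which they close (so a half turn about z gives the same grasp; the last joint's range is limited). The gripper opens to 85 mm and grips with 20 to 120 N. Pads are 22 mm wide; open, the fingers measure 114 mm over their backs; the gripper's body (76 mm by 85 mm) begins 54 mm behind the grasp point. The pads swing forward as they close: fully open they stand 13 mm farther back than shut.
Start: joints at [1.209, 0.311, 0.014, 1.512, -0.004, 1.319, -0.027], TCP at [0.173, -0.522, 0.242] pointing down, gripper open.
Joint ranges: [-2.7, 2.7], [-0.3, 1.91], [-1.27, 1.3], [0.12, 2.57], [-1.44, 4.58], [0.2, 2.03], [-3.05, 3.05]. Speed limits (rad/s): [2.79, 2.79, 3.14, 3.14, 3.14, 3.14, 3.14].

### API

Orientations are given as a unit quaternion [x, y, z, w].
In Python, from cell import ctrl gives the robot as it stands.
- The arm moves only by the tool jog_arm, never from a script. Its argument "rows" is a list of rows, each a list of 2 entries, a list of its own where there are three numbers: the shift along the world's x, y, z in mm, then the turn about the world's z in rad. In form: [[[tx, ty, tz], yaw], ...]. A call has 1 to 8 rows; each row shifts and turns the commanded pose from where the row before left it; what a row does not reach is not made up. A row lasts 1/10 s, in which the tool goes at most 50 mm and 8.59 degrees, less where a joint would pass 70% of its speed; a pose out of reach is approached as far as the arm can. A call with a gripper value outside its range is refused whole. "hand" is the opening, from 0 (shut) to 1 (fully open), set as the call begins (left out, the last holds). The fingers move at their own pace and stop on an object; "force" is the grip in N (left out, the last holds). Time passes only in rows, so rows that do not move let the fingers close. It gives the time, the measured TCP pose, the force, the opening and the grip force at its end, in the units of the state.
- ctrl.observe(): the state, without advancing time (a new reading comes with each control period).
- ctrl.snapshot(name): name is "scene" or "top" or "wrist"; returns (picture, depth): 480x640x3 uint8, red, green, blue; 480x640 float32, m along the optical axis (not along the pixel's ray), 0 where there is no reading.
- ctrl.camera_model(name): a dict with "mtx" (3x3 intrinsics, pixels), "R" (3x3) and "t" (3): a world point X has camera coordinates R X + t. Camera axes: x right, y down, z forward; pixel columns grow to the right and rows downward; lengths in m; the calibration is good to about 2 mm. A picture is of the moment at which its call begins: read the wrist's pose just before it. camera_model takes no time and is no camera call; for the wrist camera it gives the pose at the moment of the call.
- ctrl.finish_job(): hands the job in; it is judged then, once.
The state is a dict: "t": time; "q": joint angles; "joint_velocities": joint speeds; "joint_torque": joint torques, N m; "tool_pos": TCP position; "ee_rot": TCP orientation; "contact_force": force on the tool from outside, world axes, zero at the start; "wrist_torque": the same for the moment, N m; "width": finger opening in m; "grasp_force": force on a finger pad.
Only numpy, scipy, OpenCV 4.12 (cv2) and the standard library are available. Lean on these libraries where they do the work, as an engineer would, in place of code of your own. Each camera call takes 0.05 s, during which the arm holds its last target. There are 200 camera calls.

## Working session

There is one attempt and no reset: what is moved stays moved. The work goes in short steps, Python scripts to look and compute and a tool call to move; the robot and the scene stay as the last step left them, time stands still between calls to the robot, and variables do not carry over. Pictures are saved under pics/ and viewed, at most 10 in all, crops included, and the job is handed in when it is done.

Besides the shell and the picture viewer there is one more tool, called after "Request:" as name(argument=value, ...), one argument or row to a line, values as JSON. jog_arm: Moves the arm, as the interface text tells. Its arguments: {"type":"object","properties":{"rows":{"type":"array","items":{"type":"array"}},"hand":{"type":"number"},"force":{"type":"number"}},"required":["rows"]}

```bash
mkdir -p pics; ls
cat > h.py <<'E'
import numpy as np, cv2
from cell import ctrl
def snap(n,f=None):
    m=ctrl.camera_model(n); p,d=ctrl.snapshot(n)
    if f: cv2.imwrite('pics/'+f+'.png',p[:,:,::-1])
    return m,p,d
def world(m,d):
    v,u=np.mgrid[:480,:640]; r=np.stack([u,v,np.ones_like(u)],-1)@np.linalg.inv(m['mtx']).T
    return (r*d[...,None]-m['t'])@m['R']
E
python3 - <<'E'
from h import *
for n in('scene','top'):
    m,p,d=snap(n,n+'0'); np.savez('/tmp/'+n,p=p,d=d,**m); print(n,m['mtx'][0,0],-m['R'].T@m['t'])
s=ctrl.observe(); print(s)
E
```

```text
pics
scene 589.8842949550798 [1.37870624 0.27133232 0.85785005]
top 436.2961124420074 [0.32993789 0.01214359 1.04425243]
{'t': 0.1, 'q': array([ 1.20930355,  0.31167359,  0.01398984,  1.51293826, -0.00441065,
        1.31920353, -0.02720186]), 'joint_velocities': array([-3.43117136e-05, -1.13558487e-03, -1.07674880e-03, -3.18213659e-03,
       -1.46471979e-04,  1.67375336e-03, -1.02358929e-03]), 'joint_torque': array([ 5.58192241e-04, -3.80859482e+01,  1.46422363e-01, -2.31242573e+01,
        1.22803001e-02,  8.06906173e-03,  2.59576723e-06]), 'tool_pos': array([ 0.17271722, -0.52149156,  0.24129758]), 'ee_rot': array([ 9.87237235e-01,  1.59252755e-01, -2.13960406e-04, -1.07484745e-03]), 'contact_force': array([0.36950728, 0.12534344, 0.34931423]), 'wrist_torque': array([ 0.01038565, -0.04656645, -0.00519435]), 'grasp_force': 0.0, 'width': 0.08545115938135432}
```

View pics/scene0.png

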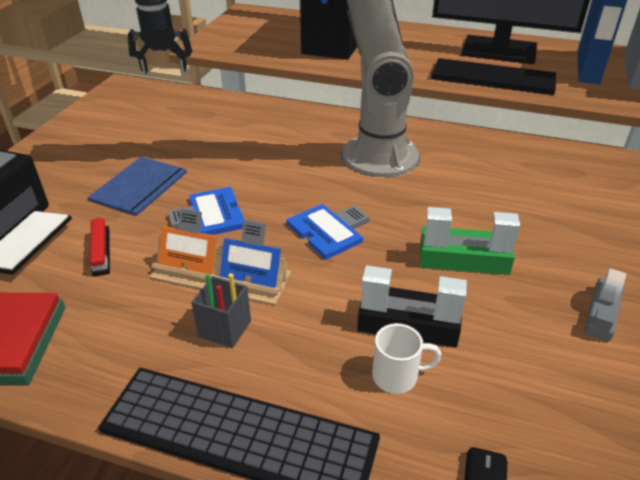

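View pics/top0.png

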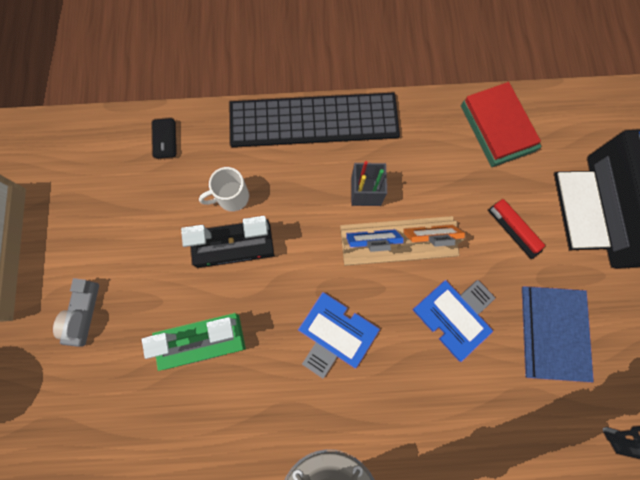

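Candidates in the top view: blue in the rest (375,238), loose blues flat on the desk (340,330) and (455,318), and a navy book (557,335). The one leaning in the rest, beside the orange one (435,235), fits the description. The black dock is at (230,242) with brass at about (232,240), and the green look-alike is at (200,340).

Run:
```python
from h import *
z=np.load('/tmp/top.npz'); p,d=z['p'],z['d']; W=world(z,d)
a=p[185:275,165:480]; cv2.imwrite('pics/crop1.png',cv2.resize(a[:,:,::-1],None,fx=2.5,fy=2.5,interpolation=cv2.INTER_CUBIC))
hsv=cv2.cvtColor(p,cv2.COLOR_RGB2HSV)
def rect(mask,name):
    P=W[mask]; c,s,_=(r:=cv2.minAreaRect((P[:,:2]*1000).astype(np.float32))); print(name,len(P),np.round(c,1),np.round(s,1),round(r[2],1),'z',np.round(np.percentile(P[:,2],[2,50,98])*1000,1))
H,S,V=[hsv[...,i].astype(int) for i in range(3)]
v,u=np.mgrid[:480,:640]
box=lambda a,b,c,e:(u>=a)&(u<b)&(v>=c)&(v<e)
ok=d>0; Z=W[...,2]
rest=box(335,472,205,270)
rect(rest&(H>100)&(H<125)&(S>150)&ok,'blue')
rect(rest&(H>2)&(H<14)&(S>215)&ok,'orange?')
rect(rest&ok&(S<70)&(Z>.08),'greytab')
rect(rest&ok&(Z>.006)&(Z<.15),'rest all')
rect(box(300,382,290,378)&(H>100)&(H<125)&(S>150),'flat1')
rect(box(410,495,280,362)&(H>100)&(H<125)&(S>150),'flat2')
dk=box(175,280,210,272)&ok
rect(dk&(Z>.04)&(Z<.06),'dock top')
rect(dk&(Z>.112)&(Z<.135)&(V>150),'catch')
for n,b in(('cL',box(178,208,220,250)),('cR',box(240,272,212,242))): rect(b&ok&(Z>.112)&(Z<.135),n)
k=box(215,250,230,250)&(S>110)&(H>10)&(H<30); rect(k&ok,'key')
for vv in(236,240,244): print(p[vv,226:240].tolist(), np.round(Z[vv,226:240]*1000))
```

```text
blue 253 [ 567.4 -140.9] [ 41.9 119.8] 1.4 z [39.6 89.  95.5]Traceback (most recent call last):
  File "<stdin>", line 13, in <module>
  File "<stdin>", line 6, in rect
    return _quantile_unchecked(
        a, q, axis, out, overwrite_input, method, keepdims, weights)
    return _ureduce(a,
                    func=_quantile_ureduce_func,
    ...<5 lines>...
                    overwrite_input=overwrite_input,
                    method=method)
    r = func(a, **kwargs)
    result = _quantile(arr,
                       quantiles=q,
    ...<2 lines>...
                       out=out,
                       weights=wgt)
    slices_having_nans = np.isnan(arr[-1, ...])
                                  ~~~^^^^^^^^^
IndexError: index -1 is out of bounds for axis 0 with size 0
```

View pics/crop1.png

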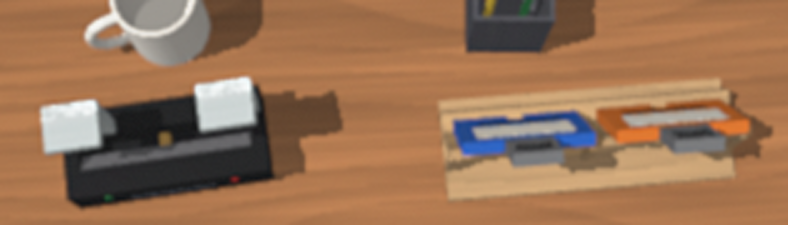

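The crop shows the blue plate in the rest with its grey tab at crop (538,150), the orange plate at (675,120), the black dock with its catches at (70,125) and (225,103), and the brass key at (165,139).

Run:
```python
from h import *
z=np.load('/tmp/top.npz'); p,d=z['p'],z['d']; W=world(z,d)
hsv=cv2.cvtColor(p,cv2.COLOR_RGB2HSV)
def rect(mask,name):
    P=W[mask]
    if len(P)<5: print(name,len(P));return
    c,s,_=(r:=cv2.minAreaRect((P[:,:2]*1000).astype(np.float32))); print(name,len(P),np.round(c,1),np.round(s,1),round(r[2],1),'z',np.round(np.percentile(P[:,2],[2,50,98])*1000,1))
H,S,V=[hsv[...,i].astype(int) for i in range(3)]
v,u=np.mgrid[:480,:640]
box=lambda a,b,c,e:(u>=a)&(u<b)&(v>=c)&(v<e)
ok=d>0; Z=W[...,2]
rest=box(335,472,205,270)
rect(rest&ok&(Z>.1),'tabs'); rect(box(360,400,230,255)&ok&(Z>.1),'bluetab'); rect(box(420,465,225,250)&ok&(Z>.1),'orangetab')
rect(rest&ok&(Z>.006)&(Z<.015),'rest base')
rect(box(300,382,290,378)&(H>100)&(H<125)&(S>150),'flat1')
rect(box(410,495,280,362)&(H>100)&(H<125)&(S>150),'flat2')
dk=box(175,280,210,272)&ok
rect(dk&(Z>.044)&(Z<.056),'dock top')
for n,b in(('cL',box(178,208,220,250)),('cR',box(240,272,212,242))): rect(b&ok&(Z>.112)&(Z<.135),n)
k=box(225,240,232,248)&(p[...,0]>p[...,2].astype(int)+30); rect(k&ok,'key'); print(u[k].mean(),v[k].mean())
rect(box(205,252,190,211)&ok&(Z>.08)&(Z<.1),'mug')
rect(box(348,390,160,206)&ok&(Z>.085)&(Z<.15),'cup')
```

```text
tabs 460 [ 540.1 -211.7] [ 29.6 184.1] 1.4 z [101.3 127.2 134.3]
bluetab 222 [ 538.  -141.5] [29.  43.7] 1.2 z [101.9 127.7 134.7]
orangetab 238 [ 541.8 -281.4] [29.7 44.3] 1.9 z [101.1 126.5 134.1]
rest base 1759 [ 596.6 -223.3] [148.2 305.7] 1.2 z [ 6.1  8.3 12. ]
flat1 1759 [360.4 -45.1] [156.  117.2] 53.4 z [11.5 15.4 19.6]
flat2 1823 [ 324.1 -199.5] [173.7 386.2] 22.6 z [12.  15.7 19.7]
dock top 1612 [583.8 193.8] [ 86.  190.8] 5.0 z [44.8 49.3 53.1]
cL 435 [583.5 261.7] [41.8 48.8] 5.1 z [115.8 121.2 123.9]
cR 419 [596.3 126.4] [42.1 47.9] 5.0 z [116.3 121.3 124.8]
key 25 [592.4 198.8] [12.2 10.5] 86.4 z [11.6 23.3 25.9]
230.6 239.96
mug 103 [685.7 202.2] [84.3 24.1] 85.8 z [80.3 89.4 93.8]
cup 435 [ 705.  -141.5] [74.7 78.1] 85.2 z [ 85.6  94.5 136.2]
```

Checks: the tab line gives a rest yaw of 1.5°, and the tab height and 44 mm width match. The dock yaw is 5.2° with its origin at (591,194). The key is at about +4.4 in dock y. The jog can't tilt the tool, so I'll pinch the tab across its width, with the fingers along y. That keeps the lean and lets the plate swing about the pads.

Request:
jog_arm(
  rows=[
    [[26, 27, -2], -0.021],
    [[26, 27, -2], -0.021],
    [[26, 27, -2], -0.021],
    [[26, 27, -2], -0.021],
    [[26, 27, -2], -0.021],
    [[26, 27, -2], -0.021],
    [[26, 27, -2], -0.021],
  ],
  hand=1,
  force=50,
)

```text
t: 0.8
tool_pos: [0.3555, -0.3317, 0.2278]
ee_rot: [0.996, 0.086, -0.0, -0.0]
contact_force: [-0.4, 0.0, -0.4]
width: 0.0852
grasp_force: 0.0
```

Request:
jog_arm(
  rows=[
    [[26, 27, -2], -0.021],
    [[26, 27, -2], -0.021],
    [[26, 27, -2], -0.021],
    [[26, 27, -2], -0.021],
    [[26, 27, -2], -0.021],
    [[26, 27, -2], -0.021],
    [[26, 27, -2], -0.021],
    [[0, 0, 0], 0],
  ],
)

```text
t: 1.6
tool_pos: [0.5399, -0.1367, 0.2134]
ee_rot: [1.0, 0.018, 0.001, -0.003]
contact_force: [0.1, 0.6, 0.8]
width: 0.0856
grasp_force: 0.0
```

Run:
```python
from h import *
m,p,d=snap('wrist','wr1'); W=world(m,d); Z=W[...,2]
print(ctrl.observe()['tool_pos'],-m['R'].T@m['t'])
k=(d>0)&(Z>.1)&(Z<.15)&(abs(W[...,1]+.141)<.05)&(abs(W[...,0]-.54)<.06)&(cv2.cvtColor(p,cv2.COLOR_RGB2HSV)[...,1]<90)
P=W[k]*1000; print(len(P),P.min(0),P.max(0),cv2.minAreaRect(P[:,:2].astype(np.float32)))
```

```text
[ 0.53804401 -0.14026777  0.21338155] [ 0.60640485 -0.1338952   0.34502625]
4529 [ 522.78915294 -161.7481693   100.00639107] [ 554.49113642 -117.23155988  135.06092358] ((538.5029907226562, -139.39529418945312), (31.331966400146484, 44.12501525878906), 1.3764487504959106)
```

View pics/wr1.png

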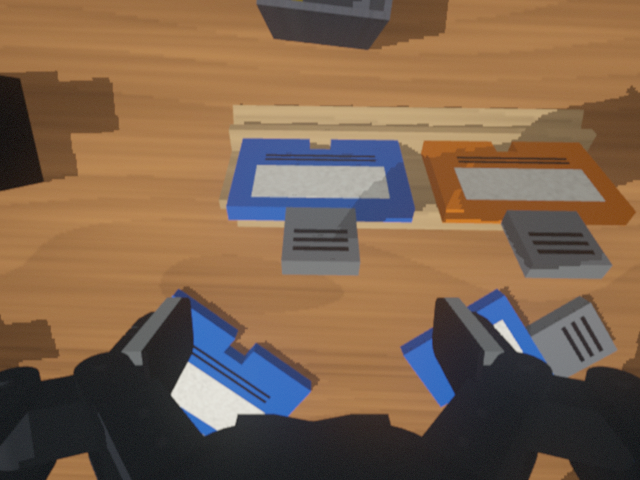

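The wrist view shows the blue tab at (320,240), between the fingers, with orange clear at (555,245). The measured tab centre is y ≈ -140 and x ≈ 538.5, so it agrees. Descending.

Request:
jog_arm(
  rows=[
    [[-2, 0, -20], -0.01],
    [[0, 0, -20], 0],
    [[0, 0, -20], 0],
    [[0, 0, -20], 0],
    [[0, 0, -15], 0],
    [[0, 0, -13], 0],
    [[0, 0, 0], 0],
  ],
)

```text
t: 2.35
tool_pos: [0.5326, -0.145, 0.1042]
ee_rot: [1.0, 0.007, -0.003, -0.0]
contact_force: [0.4, 0.3, 0.6]
width: 0.0857
grasp_force: 0.0
```

Request:
jog_arm(
  rows=[
    [[0, 0, 0], 0],
    [[0, 0, 0], 0],
    [[0, 0, 0], 0],
    [[0, 0, 0], 0],
    [[0, 0, 0], 0],
    [[0, 0, 0], 0],
  ],
  hand=0,
  force=60,
)

```text
t: 2.95
tool_pos: [0.5357, -0.1436, 0.1076]
ee_rot: [1.0, 0.008, 0.001, -0.0]
contact_force: [-0.4, 1.3, 5.4]
width: 0.0431
grasp_force: 61.6
```

Request:
jog_arm(
  rows=[
    [[0, 0, 10], 0],
    [[0, 0, 15], 0],
    [[0, 0, 20], 0],
    [[0, 0, 20], 0],
    [[0, 0, 20], 0],
    [[0, 0, 20], 0],
    [[0, 0, 20], 0],
    [[0, 0, 0], 0],
  ],
)

```text
t: 3.75
tool_pos: [0.5365, -0.1449, 0.2342]
ee_rot: [1.0, 0.008, 0.003, 0.001]
contact_force: [0.6, -0.0, -2.1]
width: 0.043
grasp_force: 61.4
```

```bash
cat > pl.py <<'E'
from h import *
# pose of the held plate by its blue/grey points near the tool
def plate(n='wrist',f=None):
    s=ctrl.observe(); m,p,d=snap(n,f); W=world(m,d); T=s['tool_pos']
    hsv=cv2.cvtColor(p,cv2.COLOR_RGB2HSV).astype(int)
    k=(d>0)&(hsv[...,0]>100)&(hsv[...,0]<125)&(hsv[...,1]>150)&(np.linalg.norm(W-T,axis=2)<.15)&(W[...,2]>T[2]-.14)
    P=W[k]*1000; c=P.mean(0); U,S,V=np.linalg.svd(P-c,full_matrices=False); nrm=V[2]*np.sign(V[2][0])
    print('tcp',np.round(T*1000,1),'n',len(P),'lean deg',np.degrees(np.arcsin(nrm[2])).round(1),'yaw',np.degrees(np.arctan2(nrm[1],nrm[0])).round(1),'rms',(S[2]/len(P)**.5).round(1))
    lo=np.percentile(P,1,axis=0);hi=np.percentile(P,99,axis=0);print('lo',lo.round(1),'hi',hi.round(1))
    return P
E
python3 -c "
from pl import *
plate('wrist','wr2'); plate('scene','sc2')"
```

```text
tcp [ 536.5 -144.9  234.2] n 10775 lean deg 31.4 yaw 2.0 rms 3.4
lo [ 546.1 -201.6  154.8] hi [596.6 -84.5 254.2]
tcp [ 535.5 -144.7  232.2] n 1414 lean deg 30.5 yaw 1.6 rms 2.2
lo [ 554.6 -200.   150.3] hi [597.9 -83.3 218.1]
```

View pics/wr2.png

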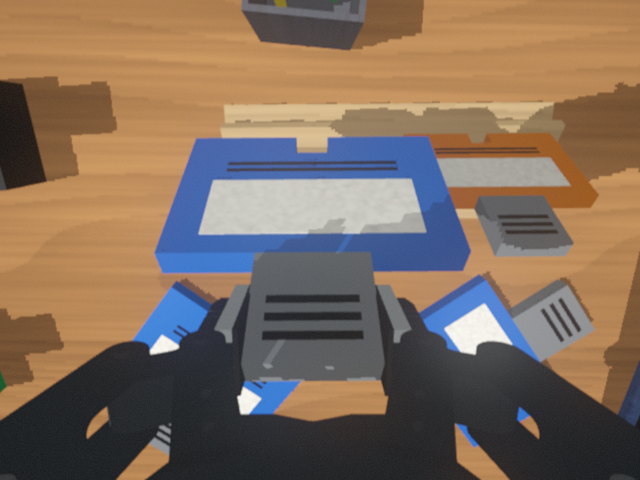

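The plate is held at a 30° lean with its foot about 57 ahead of and 85 below the TCP. Carrying it to just in front of and above the dock.

Request:
jog_arm(
  rows=[
    [[-7, 20, 1], 0.005],
    [[-7, 34, 1], 0.007],
    [[-7, 39, 0], 0.007],
    [[-7, 39, 0], 0.007],
    [[-7, 39, 0], 0.007],
    [[-7, 39, 0], 0.007],
    [[-7, 39, 0], 0.007],
    [[-7, 38, 0], 0.007],
  ],
)

```text
t: 4.65
tool_pos: [0.4773, 0.1438, 0.2315]
ee_rot: [0.999, 0.035, -0.002, 0.001]
contact_force: [0.0, 0.3, -1.0]
width: 0.0431
grasp_force: 61.4
```

Request:
jog_arm(
  rows=[
    [[-6, 25, 0], 0.007],
    [[-3, 15, 0], 0.002],
    [[0, 0, 0], 0],
    [[0, 0, 0], 0],
  ],
)

```text
t: 5.05
tool_pos: [0.4695, 0.1816, 0.232]
ee_rot: [0.999, 0.039, -0.001, 0.001]
contact_force: [-0.3, -0.3, -2.6]
width: 0.043
grasp_force: 61.4
```

```bash
python3 -c "
from pl import *
plate('wrist','wr3'); plate('scene','sc3');
s=ctrl.observe();print(s['tool_pos'],s['ee_rot'],s['contact_force'],s['wrist_torque'])"
```

```text
tcp [469.5 181.6 232. ] n 16205 lean deg 32.3 yaw 5.1 rms 2.3
lo [476.4 128.  151. ] hi [531.4 244.4 218.4]
tcp [469.9 180.8 232.2] n 1512 lean deg 30.1 yaw 5.0 rms 2.0
lo [488.4 128.1 149.7] hi [533.7 243.1 217.1]
[0.47023657 0.1806061  0.2324212 ] [ 9.99279692e-01  3.79311821e-02 -6.82800250e-04  9.24972553e-04] [-0.18904979 -0.62282342 -2.19420197] [-0.0417408   0.03827104 -0.01750881]
```

View pics/wr3.png

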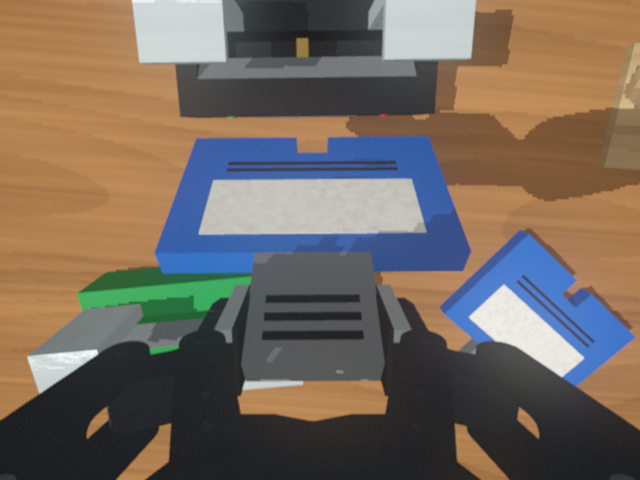

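The wrist view shows the plate square to the dock, with the key at (302,47), the notch at (313,145), and the catches at (180,35) and (430,30). I'll measure the dock from this same camera.

Run:
```python
from h import *
m,p,d=snap('wrist'); W=world(m,d)*1000; Z=W[...,2]; v,u=np.mgrid[:480,:640]
R=lambda k,n:(print(n,k.sum(),*[np.round(x,1) for x in cv2.minAreaRect(W[k][:,:2].astype(np.float32))],'z',np.round(np.percentile(Z[k],[5,50,95]),1)))
a=np.radians(5.2); 
q=(d>0)&(v<120)
cL=q&(u<260)&(u>100)&(Z>112)&(Z<130); cR=q&(u>360)&(u<500)&(Z>112)&(Z<130)
R(cL,'cL');R(cR,'cR')
key=q&(u>285)&(u<320)&(v>30)&(p[...,0].astype(int)>p[...,2]+40)&(Z<40); R(key,'key'); print(u[key].min(),u[key].max(),v[key].min(),v[key].max())
# edges in dock frame (rough origin 591.3,194.3)
D=lambda X:np.stack([(X[:,0]-591.3)*np.cos(a)+(X[:,1]-194.3)*np.sin(a),-(X[:,0]-591.3)*np.sin(a)+(X[:,1]-194.3)*np.cos(a),X[:,2]],1)
for n,k in(('cL',cL),('cR',cR),('key',key)): print(n,np.percentile(D(W[k]),[1,99],axis=0).round(1).tolist())
top=q&(abs(Z-50)<4); Q=D(W[top]); print('top',np.percentile(Q,[1,99],axis=0).round(1).tolist())
for zz in(40,30,25): 
  k=q&(u>230)&(u<380)&(abs(Z-zz)<1.5); print(zz,np.percentile(D(W[k])[:,0],[5,50,95]).round(1) if k.sum() else 0)
hs=cv2.cvtColor(p,cv2.COLOR_RGB2HSV); b=(d>0)&(hs[...,0]>100)&(hs[...,0]<125)&(hs[...,1]>150)&(v>130)&(v<275)&(u>150)&(u<475)&(Z>140)
Q=D(W[b]); print('plate',np.percentile(Q,[.5,99.5],axis=0).round(1).tolist())
```

```text
cL 5943 [580. 264.] [34.2 48.8] 5.4 z [120.1 121.9 123.2]
cR 5531 [591.3 128.6] [31.9 48.5] 5.1 z [120.2 121.9 123.1]
key 309 [569.3 197.7] [59.3 28.7] 4.3 z [-0.7 23.7 25.5]
286 319 39 119
cL [[-21.6, 46.4, 115.2], [10.0, 94.0, 123.7]]
cR [[-21.6, -89.0, 115.4], [8.0, -41.5, 123.6]]
key [[-51.4, -7.6, -1.6], [8.0, 17.5, 34.5]]
top [[-49.0, -90.2, 46.5], [27.6, 95.2, 51.7]]
40 [-14.7 -12.6   8.2]
30 [-49.4   8.1   8.3]
25 [-4.9  5.6  8.3]
plate [[-111.2, -60.8, 151.1], [-62.4, 57.4, 219.1]]
```

Request:
jog_arm(
  rows=[
    [[7, 1.2, -12], 0],
    [[7, 1.2, -12], 0],
    [[7, 1.2, -12], 0],
    [[7, 1.2, -12], 0],
    [[7, 1.1, -12], 0],
    [[7, 1.1, -12], 0],
    [[7, 1, -12], 0],
    [[7, 1, -12], 0],
  ],
)

```text
t: 6.0
tool_pos: [0.5266, 0.192, 0.1362]
ee_rot: [0.999, 0.039, -0.0, 0.0]
contact_force: [-0.1, -0.1, -2.0]
width: 0.0432
grasp_force: 61.5
```

Request:
jog_arm(
  rows=[
    [[3, 0.3, 0], 0],
    [[3, 0.3, -2], 0],
    [[2, 0.2, -2], 0],
    [[0, 0, 0], 0],
    [[0, 0, 0], 0],
  ],
)

```text
t: 6.5
tool_pos: [0.534, 0.1928, 0.1338]
ee_rot: [0.999, 0.039, 0.0, -0.0]
contact_force: [-0.2, -0.6, -3.2]
width: 0.0431
grasp_force: 61.4
```

```bash
cat > dk.py <<'E'
from pl import *
m,p,d=snap('wrist','dk%d'%(ctrl.observe()['t']*100)); W=world(m,d)*1000; Z=W[...,2]; v,u=np.mgrid[:480,:640]; a=np.radians(5.2)
D=np.stack([(W[...,0]-591.3)*np.cos(a)+(W[...,1]-194.3)*np.sin(a),-(W[...,0]-591.3)*np.sin(a)+(W[...,1]-194.3)*np.cos(a),Z],-1)
P=lambda k,n:print(n,k.sum(),np.percentile(D[k],[1,99],axis=0).round(1).tolist() if k.sum()>5 else '')
hs=cv2.cvtColor(p,cv2.COLOR_RGB2HSV).astype(int); ok=d>0
near=ok&(abs(D[...,1])<100)&(D[...,0]>-120)&(D[...,0]<40)
P(near&(Z>116)&(Z<126)&(D[...,1]>35)&(hs[...,1]<50)&(hs[...,2]>120),'cL');P(near&(Z>116)&(Z<126)&(D[...,1]<-35)&(hs[...,1]<50)&(hs[...,2]>120),'cR')
P(near&(abs(D[...,0])<9)&(abs(D[...,1])<20)&(Z<32)&(hs[...,0]>8)&(hs[...,0]<35)&(hs[...,1]>90),'key')
P(near&(hs[...,0]>100)&(hs[...,0]<125)&(hs[...,1]>150)&(Z>20),'plate')
plate('scene'); s=ctrl.observe(); print(s['tool_pos'],s['contact_force'],s['wrist_torque'],s['t'])
E
python3 dk.py
```

```text
cL 16499 [[-21.2, 46.4, 119.8], [19.0, 94.0, 123.5]]
cR 16915 [[-21.2, -89.0, 117.7], [19.0, -41.4, 123.4]]
key 387 [[-5.8, 0.9, 11.6], [7.4, 10.8, 25.6]]
plate 12686 [[-46.6, -53.7, 52.0], [2.7, 63.2, 181.7]]
tcp [534.  192.8 133.8] n 974 lean deg 30.6 yaw 5.3 rms 2.2
lo [548.7 145.   51.4] hi [598.  248.4 120. ]
[0.53395282 0.19279163 0.133762  ] [ 0.15766936 -0.41887329 -2.84459877] [-0.03946487  0.10902826  0.01803685] 6.6
```

Foot is 5 mm off the back wall and 49 high. The key is at +3.4 in dock y and the notch at +2.2. Easing the foot in.

Request:
jog_arm(
  rows=[
    [[1, 0, -4], 0],
    [[1, 0, -4], 0],
    [[1, 0, -3], 0],
    [[1, 0.2, -3], 0],
    [[0.5, 0, -2], 0],
    [[0, 0, 0], 0],
  ],
  force=40,
)

```text
t: 7.2
tool_pos: [0.5382, 0.1928, 0.1168]
ee_rot: [0.999, 0.039, -0.0, 0.0]
contact_force: [0.2, -0.1, -1.9]
width: 0.0429
grasp_force: 61.4
```

```bash
python3 dk.py
```

```text
cL 20481 [[-21.2, 46.4, 120.1], [18.9, 94.0, 123.5]]
cR 21057 [[-21.1, -89.0, 117.7], [19.0, -41.4, 123.4]]
key 264 [[-0.6, 1.3, 11.9], [6.9, 11.0, 25.4]]
plate 14372 [[-42.2, -54.5, 35.0], [6.8, 62.6, 103.7]]
tcp [538.3 192.8 117.1] n 711 lean deg 30.6 yaw 4.5 rms 2.3
lo [557.5 153.4  42.4] hi [599.8 237.3 103.2]
[0.53843684 0.19290163 0.11724674] [ 0.08243249 -0.34900806 -2.64026209] [-0.00465184  0.05176592 -0.00647634] 7.3
```

No contact so far: foot at 32, shoulders at 104, below the catches. Starting the swing along an arc about the foot.

Request:
jog_arm(
  rows=[
    [[0, 0, 0], 0],
    [[3, 0.3, 1.3], 0],
    [[3, 0.3, 1.3], 0],
    [[3, 0.3, 1.2], 0],
    [[3, 0.3, 1.2], 0],
    [[0, 0, 0], 0],
  ],
  hand=0,
  force=35,
)

```text
t: 7.9
tool_pos: [0.5476, 0.1939, 0.1216]
ee_rot: [0.999, 0.04, -0.003, 0.001]
contact_force: [-5.9, -0.4, -0.6]
width: 0.0431
grasp_force: 61.8
```

```bash
python3 dk.py
```

```text
cL 18236 [[-21.2, 46.4, 118.3], [19.2, 94.0, 123.4]]
cR 18500 [[-21.2, -89.1, 117.7], [19.2, -41.4, 123.3]]
key 187 [[0.1, 0.9, 11.2], [5.9, 11.0, 25.5]]
plate 12522 [[-35.9, -53.9, 37.6], [6.3, 61.5, 107.2]]
tcp [547.6 193.9 121.7] n 692 lean deg 25.9 yaw 5.3 rms 2.4
lo [561.7 153.8  43.6] hi [601.4 237.3 106.6]
[0.54761333 0.19391511 0.12167461] [-5.86234319 -0.4976116  -0.63979614] [-0.2334781   1.56925712  0.11028781] 8.0
```

Request:
jog_arm(
  rows=[
    [[0, 0, -2], 0],
    [[3.5, 0.3, 0], 0],
    [[3.5, 0.3, 0.5], 0],
    [[3.5, 0.3, 0.7], 0],
    [[3, 0.3, 0.9], 0],
    [[3, 0.3, 0.9], 0],
    [[3, 0.3, 0.9], 0],
    [[0, 0, 0], 0],
  ],
)

```text
t: 8.8
tool_pos: [0.5676, 0.196, 0.1236]
ee_rot: [0.999, 0.04, -0.003, 0.0]
contact_force: [-4.9, -0.7, -1.1]
width: 0.0432
grasp_force: 62.7
```

```bash
python3 dk.py
```

```text
cL 16302 [[-21.2, 46.4, 117.0], [19.4, 94.0, 123.3]]
cR 16239 [[-21.2, -89.0, 117.2], [19.4, -41.4, 123.3]]
key 48 [[1.7, 1.5, 22.7], [3.1, 10.2, 24.8]]
plate 7618 [[-23.4, -50.9, 38.9], [5.3, 46.9, 106.2]]
tcp [567.6 196.  123.6] n 549 lean deg 16.3 yaw 5.1 rms 2.4
lo [572.4 154.1  43.8] hi [600.8 237.3 106.4]
[0.56759076 0.19595791 0.12358859] [-5.23003811 -1.02521685 -0.83464537] [-0.19650942  1.59969262  0.15174299] 8.9
```

Request:
jog_arm(
  rows=[
    [[3, 0.3, 0.6], 0],
    [[3, 0.3, 0.6], 0],
    [[3, 0.3, 0.5], 0],
    [[3, 0.3, 0.4], 0],
    [[3, 0.3, 0.4], 0],
    [[3, 0.3, 0.3], 0],
    [[2, 0.2, 0.2], 0],
    [[0, 0, 0], 0],
  ],
)

```text
t: 9.7
tool_pos: [0.5881, 0.1977, 0.1268]
ee_rot: [0.999, 0.04, -0.002, 0.001]
contact_force: [-4.7, -0.5, 0.6]
width: 0.0429
grasp_force: 63.9
```

```bash
python3 dk.py
```

```text
cL 12530 [[-18.9, 46.4, 116.8], [19.5, 94.1, 123.3]]
cR 13328 [[-20.3, -89.0, 116.8], [19.5, -41.4, 123.2]]
key 0 
plate 3346 [[-9.0, -44.1, 46.3], [6.7, 41.8, 108.2]]
tcp [588.1 197.7 126.8] n 400 lean deg 6.1 yaw 4.9 rms 2.4
lo [584.3 155.   49.1] hi [603.8 237.5 108.9]
[0.58810481 0.1977016  0.12680509] [-4.73859503 -0.91862034 -0.11000954] [-2.95669036e-01  1.54111838e+00 -8.49805441e-04] 9.8
```

Request:
jog_arm(
  rows=[
    [[2, 0.2, 0.2], 0],
    [[2, 0.2, 0.2], 0],
    [[2, 0.2, 0], 0],
    [[1, 0.1, 0], 0],
    [[0, 0, 0], 0],
    [[0, 0, 0], 0],
  ],
)

```text
t: 10.4
tool_pos: [0.5951, 0.1983, 0.1272]
ee_rot: [0.999, 0.04, -0.002, 0.001]
contact_force: [-5.0, -1.4, 0.2]
width: 0.0431
grasp_force: 64.4
```

```bash
python3 dk.py
```

```text
cL 10122 [[-12.9, 46.4, 116.8], [19.6, 94.1, 123.3]]
cR 11246 [[-17.7, -89.0, 116.6], [19.6, -41.4, 123.2]]
key 0 
plate 2543 [[-4.9, -42.8, 52.5], [7.8, 47.0, 108.9]]
tcp [595.1 198.3 127.2] n 359 lean deg 2.8 yaw 5.0 rms 2.3
lo [587.8 155.5  48.3] hi [604.9 237.9 108.8]
[0.59507352 0.19830522 0.1272274 ] [-5.44818296 -1.19129227  0.62410463] [-0.36117124  1.70892471  0.01939057] 10.5
```

Nearly upright. Relaxing the push, shifting about 1.6 mm along the slot to the key, then lowering gently.

Request:
jog_arm(
  rows=[
    [[-1.2, 0.8, 0], 0],
    [[-0.2, 0.8, 0], 0],
    [[0, 0, -2], 0],
    [[0, 0, -2], 0],
    [[0, 0, -2], 0],
    [[0, 0, -1], 0],
    [[0, 0, 0], 0],
  ],
)

```text
t: 11.2
tool_pos: [0.5945, 0.2006, 0.1204]
ee_rot: [0.999, 0.04, -0.001, -0.0]
contact_force: [-4.2, -1.1, -0.8]
width: 0.0429
grasp_force: 64.3
```

Request:
jog_arm(
  rows=[
    [[0, 0, -2], 0],
    [[0, 0, -2], 0],
    [[0, 0, -1], 0],
    [[0, 0, 0], 0],
  ],
)

```text
t: 11.6
tool_pos: [0.5945, 0.2009, 0.1154]
ee_rot: [0.999, 0.04, -0.001, -0.0]
contact_force: [-4.9, 0.6, -0.4]
width: 0.0432
grasp_force: 64.3
```

```bash
python3 dk.py
```

```text
cL 9853 [[-9.3, 46.4, 116.6], [19.6, 94.2, 123.3]]
cR 11852 [[-18.0, -89.1, 116.6], [19.6, -41.4, 123.2]]
key 0 
plate 2666 [[-5.7, -47.3, 51.5], [7.4, 46.4, 96.9]]
tcp [594.5 200.9 115.5] n 173 lean deg 59.6 yaw 6.5 rms 2.6
lo [586.8 155.4  86.5] hi [603.5 238.   97.4]
[0.59454605 0.20089804 0.1154468 ] [-5.19750539 -1.14190219 -0.1433531 ] [-0.12693595  1.61242103 -0.02128081] 11.7
```

Shoulders at 97, so the foot is at about 17, below the key's top: the notch is over the key. Continuing to the floor.

Request:
jog_arm(
  rows=[
    [[0, 0, -1.5], 0],
    [[0, 0, -1.5], 0],
    [[0, 0, -1], 0],
    [[0, 0, -0.5], 0],
    [[0, 0, 0], 0],
  ],
)

```text
t: 12.2
tool_pos: [0.5946, 0.2009, 0.1118]
ee_rot: [0.999, 0.04, -0.001, -0.0]
contact_force: [-6.1, -0.9, 2.7]
width: 0.0431
grasp_force: 64.8
```

Request:
jog_arm(
  rows=[
    [[0, 0, -0.7], 0],
    [[0, 0, 0], 0],
  ],
)

```text
t: 12.4
tool_pos: [0.5954, 0.201, 0.1117]
ee_rot: [0.999, 0.039, 0.0, -0.0]
contact_force: [-5.1, -1.2, 4.2]
width: 0.0431
grasp_force: 64.9
```

```bash
python3 dk.py
```

```text
cL 9462 [[-8.0, 46.4, 116.5], [19.7, 94.2, 123.2]]
cR 11561 [[-16.6, -89.1, 116.6], [19.6, -41.4, 123.2]]
key 0 
plate 2555 [[-5.1, -48.3, 52.1], [7.7, 47.8, 93.4]]
tcp [595.4 201.  111.7] n 181 lean deg 81.2 yaw 9.9 rms 2.7
lo [586.3 155.   82.8] hi [604.6 238.3  94.4]
[0.59542892 0.20099059 0.11177352] [-5.37926496 -0.80463928  5.01279712] [-0.31059694  1.7448228   0.0298215 ] 12.5
```

The shoulders are at about 93 (92 when home) and the floor is taking load. Opening just enough to clear the tab, so the fingers stay clear of the catches, then rising.

Request:
jog_arm(
  rows=[
    [[0, 0, 0], 0],
    [[0, 0, 0], 0],
    [[0, 0, 0], 0],
    [[0, 0, 0], 0],
  ],
  hand=0.55,
)

```text
t: 12.9
tool_pos: [0.5966, 0.2003, 0.1108]
ee_rot: [0.999, 0.039, 0.001, -0.0]
contact_force: [0.1, 1.0, 0.6]
width: 0.0468
grasp_force: 0.0
```

Request:
jog_arm(
  rows=[
    [[0, 0, 4], 0],
    [[0, 0, 6], 0],
    [[0, 0, 10], 0],
    [[0, 0, 20], 0],
    [[0, 0, 25], 0],
    [[0, 0, 25], 0],
    [[-20, 0, 25], 0],
    [[-20, 0, 0], 0],
  ],
)

```text
t: 13.7
tool_pos: [0.5578, 0.2017, 0.2307]
ee_rot: [0.999, 0.039, 0.005, -0.002]
contact_force: [-0.4, -0.0, 0.8]
width: 0.0468
grasp_force: 0.0
```

```bash
python3 dk.py; ls pics
python3 - <<'E'
from h import *
m,p,d=snap('wrist','fin'); W=world(m,d)*1000; hs=cv2.cvtColor(p,cv2.COLOR_RGB2HSV)
k=(d>0)&(abs(W[...,0]-591)<30)&(abs(W[...,1]-198)<32)&(W[...,2]>126)&(W[...,2]<150)
P=W[k]; print('tabtop',len(P),P.mean(0).round(1),np.percentile(P,[2,98],axis=0).round(1).tolist())
E
```

```text
cL 5539 [[-21.1, 46.5, 118.4], [19.4, 94.1, 123.5]]
cR 5635 [[-21.1, -88.9, 118.0], [19.4, -41.4, 123.4]]
key 0 
plate 708 [[-23.1, -49.9, 90.3], [7.3, -18.0, 295.8]]
tcp [552.8 202.2 229.2] n 87 lean deg 87.9 yaw 11.4 rms 1.2
lo [588.  159.   89.3] hi [604.  237.9  93.8]
[0.55395954 0.20180463 0.2279946 ] [ 0.76304222 -0.35926854 -0.34906959] [ 0.02899934  0.01414839 -0.0607699 ] 13.8
crop1.png
dk1040.png
dk1160.png
dk1240.png
dk1370.png
dk650.png
dk720.png
dk790.png
dk880.png
dk969.png
sc2.png
sc3.png
scene0.png
top0.png
wr1.png
wr2.png
wr3.png
tabtop 1929 [593.2 202.1 136.3] [[586.0, 181.1, 127.8], [599.9, 223.0, 138.3]]
```

View pics/fin.png

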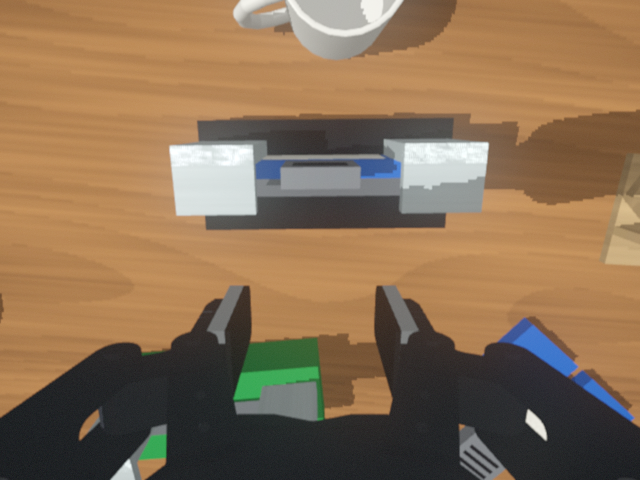

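The cartridge stands upright between the catches, with its tab at (320,177) and its top at 137, exactly the home height. The gripper is clear.

```bash
python3 -c "
from cell import ctrl
print(ctrl.finish_job())"
```

```text
the job is handed in; nothing more can be done
None
```

The blue cartridge is home in the black dock, upright and let go with its notch over the key, and the job was handed in at about 14 s; the arm never went near the orange cartridge, mug or pen cup.

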